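# Set the book rest to its third position

## Robot

A 6-joint arm with a two-finger parallel gripper is mounted at the origin on the work surface; the furniture and walls round the work are solid. World frame = base frame: x ahead of the robot, y to its left, z up, the work surface at z = 0. Lengths are in mm, angles in rad, forces in N, time in s.
With the tool pointing down it reaches from about 350 to 975 mm from the base axis. Payload 7.1 kg.
Tool frame: the origin (TCP) lies on the front face of the gripper's body, between the roots of the fingers; the fingertips stand 80 mm ahead of it and the grasp point (between the pads) lies 61 mm ahead of it (ctrl.tcp_to_grasp is the distance from the TCP to the grasp point, in mm); z points along the fingers, y is the direction in which the jaws open and shut (so a half turn about z gives the same grasp; the last joint's range is limited). The gripper opens to 88 mm and grips with 3 to 60 N. Pads are 20 mm wide; open, the fingers measure 115 mm over their backs; the gripper's body (75 mm by 178 mm) begins 61 mm behind the grasp point.
Start: joints at [-1.276, 0.423, 1.63, -0, 1.089, -0.019], TCP at [192.94, -594.457, 302.675] pointing down, gripper open.
Joint ranges: [-3, 3], [-0.9, 2.11], [0.09, 2.58], [-1.31, 4.45], [0.11, 2.69], [-2.54, 2.54]. Speed limits (rad/s): [2.39, 2.39, 3.01, 3.14, 3.14, 3.14].

## Interface

Orientations are given as a rotation vector (axis times angle).
In Python, from workcell import telemetry, get_image, ctrl gives the robot as it stands.
- The arm moves only by the tool send_rows, never from a script. Its argument "rows" is a list of rows, each a list of 5 numbers: the shift along the tool's x, y, z in m, then the turn about the tool's z in rad, then the opening, from -1 (shut) to 1 (fully open). A call has 1 to 5 rows; each row shifts and turns the commanded pose from where the row before left it, along the tool's axes as they then stand; what a row does not reach is not made up. A row lasts 1/10 s, in which the tool goes at most 50 mm and 8.59 degrees, less where a joint would pass 70% of its speed; a pose out of reach is approached as far as the arm can. A call with a gripper value outside its range is refused whole. The fingers move at their own pace and stop on an object; the grip force is fixed at half the most. Time passes only in rows, so rows that do not move let the fingers close. It gives the time, the measured TCP pose, the force and the opening at its end, in the units of the state.
- telemetry.get_obs(): the state, without advancing time (a new reading comes with each control period).
- get_image(name): name is "scene" or "top"; returns a dict with "color" (400x640x3 uint8, blue, green, red), "z_map" (400x640 float32, mm along the optical axis (not along the pixel's ray), 0 where there is no reading), "camera_matrix" (3x3 intrinsics, pixels), "rvec" (rotation vector, rad) and "tvec" (3), from world to camera coordinates, as OpenCV has them. Camera axes: x right, y down, z forward; pixel columns grow to the right and rows downward; lengths in mm; the calibration is good to about 2 mm. A picture is of the moment at which its call begins.
- ctrl.close_job(): hands the job in, once; it reports no verdict.
The state is a dict: "t": time; "qpos": joint angles; "qvel": joint speeds; "joint_torque": joint torques, N m; "ee_pos": TCP position; "orientation": TCP orientation; "ft_force": force on the tool from outside, world axes, zero at the start; "moment": the same for the moment, N m; "width": finger opening in mm.
Only numpy, scipy, OpenCV 4.12 (cv2) and the standard library are available. Lean on these libraries where they do the work, as an engineer would, in place of code of your own. Each camera call takes 0.05 s, during which the arm holds its last target.

## Task

Raise the book rest to its third position: with a fingertip, run the upright brass stud along the slotted rail at the side of the rest and push it sideways, fully home, into the third gap, counting the gaps from the rail's back end (the end away from the reader's page ledge). Only push the stud, never grip it; do not push it home into any other gap, and leave the small things lying beside the rest where they are.

Things in the scene. Friction and masses are not known exactly. Their poses are not given: they have to be found in the camera images.
- book_rest: Wooden book rest, fixed to the desk: base board 318 x 318 mm, 18 mm high, with a hinged panel and, along its right (-y) side, a slotted rail. Its x axis runs along the rail to the back, away from the page ledge; y to its left, towards the panel; z up. Origin: at desk height under the stud's axis when the stud is at the very back of the channel.
- rail_back (a point): Top of the rail's back end, x = +26, y = 0, z = 40 mm in book_rest. The rail runs from here 208 mm forward (-x). Outer wall y = -21 to -9 mm; open channel about y = 0; then a brass comb: 7 teeth, 10 mm thick, with round noses from y = +8 mm, leave 6 gaps 18 mm wide at 28 mm pitch. Middle of the first gap from the back: x = -16 mm in book_rest, so of the third: x = -72 mm. Tops 40 to 42 mm high.
- panel_corner (a point): Back right corner of the panel's top face. The panel (205 x 232 mm, from y = 47 to 279 mm in book_rest) is hinged at the front of the rest, at x = -262, z = 30 mm, carries a closed notebook and rises as the stud runs forward: with the stud at the third gap the panel and notebook stand up to 130 mm above the desk and reach back to about x = -75 mm.
- stud_head (a point): Centre of the head of the upright brass stud: round, 19 mm across, from 43 to 87 mm above the desk, this point at 65 mm. Its 10 mm stem stands in the rail's slot. It only slides, level: along the channel and, opposite a gap, sideways into it; it cannot be lifted. It runs along with about 3 to 6 N and stays where it is left.
- run (a joint): How far the stud has run forward from the back end of the channel, in m (0 at the back, 0.160 at the front): the stud is at x = -run in book_rest. It can enter a gap from about 4 mm either side of the gap's middle.
- shift (a joint): How far the stud is pushed sideways out of the channel into a gap, in m, along +y of book_rest (towards the panel): 0 in the channel, 0.018 fully home. Takes about 2 to 4 N and stays where it is left.
- seal_stamp: A brass hand seal with a turned wooden handle, standing, 27 mm across and 78 mm high, loose, on the desk to the right of the rest; to be left alone. Origin at the centre of its underside.
- stamp_box: A small white-metal box with a lid, 36 x 54 x 25 mm, loose, on the desk to the right of the rest; to be left alone. Origin at the centre of its underside.
- wax_stick: A red stick of sealing wax, 11 x 82 x 11 mm, lying, loose, on the desk to the right of the rest; to be left alone. Origin at the centre of its underside.
- coaster_stack: A low round stack of dark coasters, 92 mm across, 20 mm high, loose, on the desk to the right of the rest; to be left alone. Origin at the centre of its underside.

How it is judged:
By the outcome, as a careful person would: the job done as asked, in the order asked, and still so for the second after the job is handed in, with the robot touching nothing.
It also fails if it takes over 40 s, if anything falls off the work surface, if the arm or the gripper's body presses on something with over 40 N, if the wrist force passes 120 N, or if a joint passes its speed limit or range.

## Working session

There is one attempt and no reset: what is moved stays moved. The work goes in short steps, Python scripts to look and compute and a tool call to move; the robot and the scene stay as the last step left them, time stands still between calls to the robot, and variables do not carry over. Pictures are saved under pics/ and viewed, and the job is handed in when it is done.

Besides the shell and the picture viewer there is one more tool, called after "Emit:" as name([rows], argument=value, ...), one row to a line, values as JSON. send_rows: Moves the arm, as the interface text tells. Its arguments: {"type":"object","properties":{"rows":{"type":"array"}},"required":["rows"]}

```bash
mkdir -p pics
python3 - <<'E'
from workcell import telemetry, get_image, ctrl
import cv2,numpy as np
o=telemetry.get_obs();print({k:np.round(v,3) for k,v in o.items()})
for n in ("scene","top"):
    d=get_image(n);cv2.imwrite(f"pics/{n}0.png",d["color"]);print(n,d["camera_matrix"].round(1).tolist(),d["rvec"],d["tvec"])
    np.savez(f"{n}0.npz",**d)
E
```

```text
{'t': np.float64(0.0), 'qpos': array([-1.276,  0.424,  1.631, -0.   ,  1.089, -0.019]), 'qvel': array([-0.   , -0.002,  0.   ,  0.001,  0.   ,  0.002]), 'joint_torque': array([ 0.0000e+00, -5.4462e+01, -2.7367e+01,  6.4000e-02,  2.3000e-02,
       -0.0000e+00]), 'ee_pos': array([ 192.821, -594.047,  301.916]), 'orientation': array([-3.101, -0.491,  0.   ]), 'ft_force': array([ 0.132,  0.468, -0.488]), 'moment': array([ 0.027, -0.007,  0.008]), 'width': np.float64(87.876)}
scene [[427.5, 0.0, 322.5], [0.0, 427.5, 194.1], [0.0, 0.0, 1.0]] [ 1.86295037 -0.85010823  0.54932386] [-456.68576262  186.93610026  664.82427309]
top [[400.2, 0.0, 327.6], [0.0, 400.2, 198.3], [0.0, 0.0, 1.0]] [ 2.14309707 -2.13546525  0.22480654] [-191.99981365  500.25463921  888.25636738]
```

View pics/scene0.png

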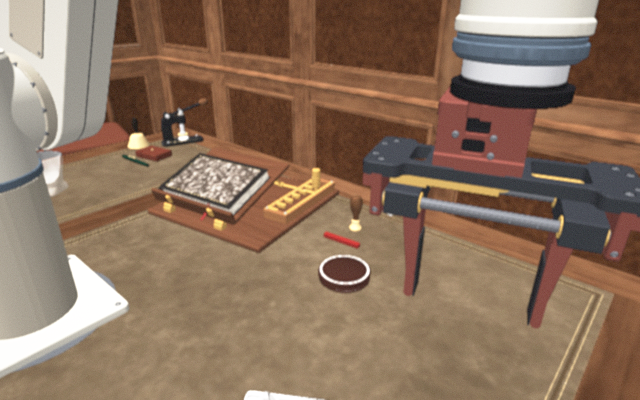

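View pics/top0.png

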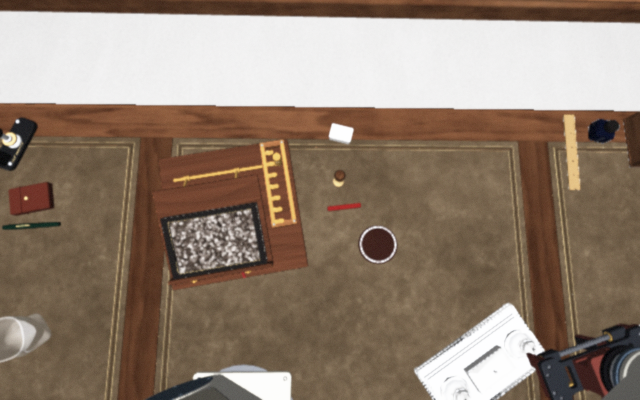

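The scene view shows the rest at the far side, with the stud near the back of the rail at about (316,175). In the top view the rail runs from (275,141) to (285,225), and the stud is at about (277,156). The box (341,132), seal (340,178), wax (344,207) and coasters (378,244) lie to its right. I'll zoom in and measure next.

```bash
cat > h.py <<'E'
import cv2,numpy as np
def load(n):
    d=np.load(n+".npz"); return {k:d[k] for k in d}
def ray(d,uv):
    R=cv2.Rodrigues(d["rvec"])[0];t=d["tvec"].reshape(3)
    uv=np.atleast_2d(uv).astype(float)
    r=np.c_[uv,np.ones(len(uv))]@np.linalg.inv(d["camera_matrix"]).T@R
    return -R.T@t, r
def onz(d,uv,z):
    c,r=ray(d,uv); return c+r*((z-c[2])/r[:,2])[:,None]
def proj(d,P):
    return cv2.projectPoints(np.atleast_2d(P).astype(float),d["rvec"],d["tvec"],d["camera_matrix"],None)[0][:,0]
def cloud(d):
    v,u=np.mgrid[0:400,0:640]; c,r=ray(d,np.c_[u.ravel(),v.ravel()])
    return (c+r*d["z_map"].reshape(-1,1)).reshape(400,640,3)
E
python3 - <<'E'
from h import *
t=load("top0");s=load("scene0")
cv2.imwrite("pics/topz.png",cv2.resize(t["color"][125:275,150:350],None,fx=4,fy=4,interpolation=cv2.INTER_CUBIC)[:600,:800])
cv2.imwrite("pics/scz.png",cv2.resize(s["color"][150:260,240:380],None,fx=5,fy=5,interpolation=cv2.INTER_CUBIC))
print(ray(t,[0,0])[0],ray(s,[0,0])[0])
P=cloud(t)
for uv in [(277,156),(278,160),(285,200),(292,190),(268,150),(340,178),(378,244),(341,132),(344,207),(300,255)]: print(uv,P[uv[1],uv[0]].round(1))
E
```

```text
[ 332.22969342 -164.01138768  968.93844087] [-100.53314617 -687.06093966  450.93087847]
(277, 156) [591.6 -73.6  85. ]
(278, 160) [582.9 -75.9  82.7]
(285, 200) [502.  -88.4  16.3]
(292, 190) [ 526.8 -104.8   15.9]
(268, 150) [625.8 -44.6  20. ]
(340, 178) [ 543.9 -218.    73.7]
(378, 244) [ 396.9 -311.1   17.5]
(341, 132) [ 673.2 -224.1   22.7]
(344, 207) [ 486.7 -231.3    9.8]
(300, 255) [ 370.6 -126.3   16.9]
```

View pics/topz.png

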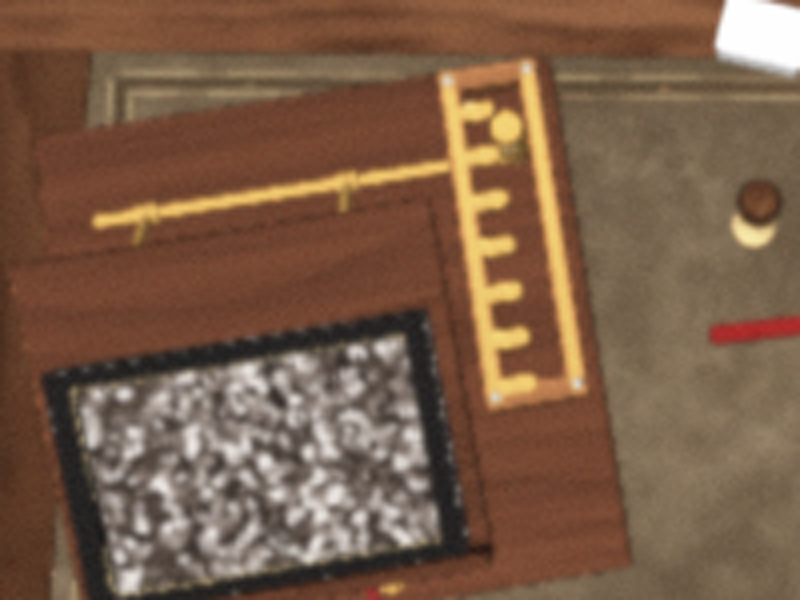

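View pics/scz.png

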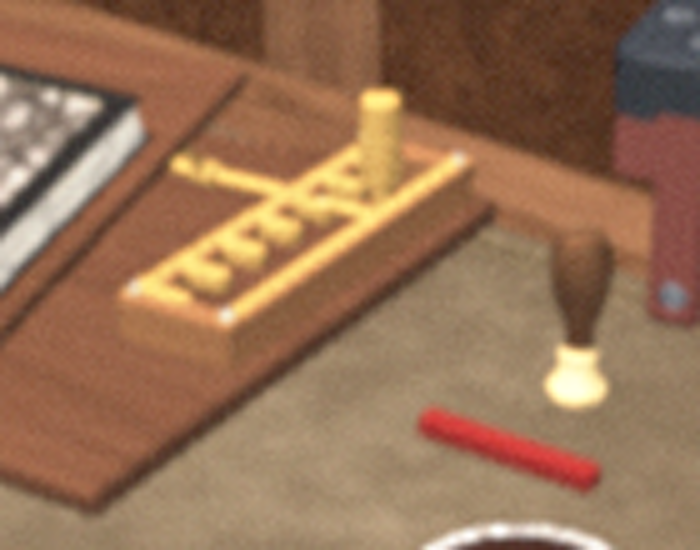

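The zoomed views show a seven-tooth comb with tooth noses from about (488,108) to (533,382) in the crop. The stud head is at crop (506,127), level with the first gap. Next I'll measure these against the given sizes, and find the wall.

Run:
```python
from h import *
t=load("top0");s=load("scene0")
# corner pins: small bright white-ish spots
def sub(d,u,v,r=3):
    g=d["color"].astype(float).min(2)[v-r:v+r+1,u-r:u+r+1]; g=np.clip(g-np.percentile(g,75),0,None)
    y,x=np.mgrid[-r:r+1,-r:r+1]; return [u+(g*x).sum()/g.sum(),v+(g*y).sum()/g.sum()]
pins=np.array([sub(t,*p) for p in [(262,145),(282,142),(274,224),(294,221)]])
W=onz(t,pins,41); print(pins.round(1).tolist(),W.round(1).tolist())
print("len",np.linalg.norm((W[2]-W[0])),np.linalg.norm(W[3]-W[1]),"w",np.linalg.norm(W[0]-W[1]),np.linalg.norm(W[2]-W[3]))
ps=np.array([sub(s,*p) for p in [(332,182),(285,213),(267,207)]]); print("scene pins",ps.round(1).tolist(),onz(s,ps,41).round(1).tolist())
f=(W[0]+W[1]-W[2]-W[3])[:2]; f/=np.linalg.norm(f); print("xaxis",f,"ang",np.degrees(np.arctan2(f[1],f[0])))
c=W.mean(0); print("centre",c)
# teeth tips
tt=np.array([(488,108),(495,153),(505,198),(512,243),(519,291),(524,335),(533,382)])/4+[150-.4,125-.4]
T=onz(t,tt,41); l=np.array([-f[1],f[0]])
d=(T-c)[:,:2]; print("tooth x,y rel centre",(d@f).round(1),(d@l).round(1))
S=onz(t,np.array([[506/4+149.6,127/4+124.6]]),87); print("stud",S,(S-c)[0,:2]@f,(S-c)[0,:2]@l)
P=cloud(t)
for v in range(80,142,6): print(v,P[v,276].round(0), P[v,300].round(0))
```

```text
[[261.5, 144.9], [281.2, 141.8], [273.4, 223.8], [293.7, 220.2]] [[631.9, -31.2, 41.0], [640.3, -78.4, 41.0], [441.4, -64.7, 41.0], [449.9, -111.6, 41.0]]
len 193.44461896084297 193.2131503050849 w 47.91411113569085 47.654852082914644
scene pins [[330.9, 181.6], [284.9, 212.6], [266.8, 207.1]] [[640.2, -77.8, 41.0], [450.1, -111.1, 41.0], [442.8, -63.5, 41.0]]
xaxis [0.9849642  0.17275858] ang 9.948247656406977
centre [540.8820729  -71.47959354  41.        ]
tooth x,y rel centre [ 76.1  47.8  19.5  -8.2 -37.4 -63.8 -92. ] [2.4 2.4 0.7 0.7 0.9 2.  1. ]
stud [[590.20502775 -71.80322386  87.        ]] 48.525434794237775 -8.839727949355296
80 [1198.   25. -747.] [1197.  -86. -742.]
86 [1165.   23. -740.] [1166.  -86. -739.]
92 [1137.   23. -743.] [1138.  -86. -742.]
98 [1106.   22. -740.] [1106.  -87. -735.]
104 [1075.   20. -735.] [1080.  -87. -742.]
110 [739. -59.  -1.] [ 739. -121.   -1.]
116 [722. -60.  -1.] [ 725. -121.   -4.]
122 [706. -60.  -0.] [ 707. -121.   -1.]
128 [691. -60.  -2.] [ 691. -121.   -0.]
134 [675. -61.  -3.] [ 675. -122.   -0.]
140 [659. -61.  -0.] [ 659. -122.   -1.]
```

The pins agree between the two views to about 1 mm. The tooth positions match the given geometry, with the rail's middle at x=-78 and tooth 4 at -86. The rest's x axis is at 9.95°, and the stud stands at a run of about 29.5 mm, opposite tooth 2. I'll turn the tool so its y axis lies along the rail, which keeps the gripper body clear of the panel, and shut the fingers.

Emit:
send_rows([
  [0, 0, 0, -0.143, -1],
  [0, 0, 0, -0.143, -1],
  [0, 0, 0, -0.143, -1],
  [0, 0, 0, -0.143, -1],
  [0, 0, 0, -0.143, -1],
])

```text
t: 0.6
ee_pos: [192.9, -594.2, 302.2]
orientation: [-2.73, -1.553, -0.0]
ft_force: [-0.7, -1.1, -0.5]
width: 51.2
```

Emit:
send_rows([
  [0, 0, 0, -0.143, -1],
  [0, 0, 0, -0.143, -1],
  [0, 0, 0, -0.143, -1],
  [0, 0, 0, -0.143, -1],
  [0, 0, 0, -0.143, -1],
])

```text
t: 1.1
ee_pos: [192.9, -594.2, 302.2]
orientation: [-2.014, -2.41, -0.001]
ft_force: [-0.1, -0.7, 0.6]
width: 11.1
```

```bash
cat >> h.py <<'E'
F=np.array([0.98496,0.17276]);L=np.array([-F[1],F[0]])
O=np.array([540.88,-71.48])+78*F-9*L   # book_rest origin
def rest(p): return np.array([(p[:2]-O)@F,(p[:2]-O)@L,p[2]])
def st():
    from workcell import telemetry
    o=telemetry.get_obs();R=cv2.Rodrigues(np.array(o["orientation"]))[0]
    p=np.array(o["ee_pos"]);tip=p+80*R[:,2]
    print("t",round(float(o["t"]),2),"tip in rest",rest(tip).round(1),"tool x,y deg",np.degrees(np.arctan2(R[1,:2],R[0,:2])).round(2),"zax",R[:,2].round(3),"F",(np.array(o["ft_force"])[:2]@F).round(1),(np.array(o["ft_force"])[:2]@L).round(1),o["ft_force"][2].round(1),"w",o["width"])
    return tip,R
def go(target):
    tip,R=st(); W=O+target[0]*F+target[1]*L
    print("need tool shift mm",(R.T@(np.r_[W,target[2]]-tip)).round(1))
E
python3 - <<'E'
from h import *
print("O",O); s=load("scene0")
u=np.array([[381/5+239.9,95/5+149.9]]); S=onz(s,u,87)[0]; print("stud scene",rest(S)); S=onz(load("top0"),[[276.1,156.35]],87)[0];print(rest(S))
go([0,-1,150])
E
```

```text
O [619.26172 -66.86936]
stud scene [-27.86316138  -0.80571928  87.        ]
[-29.47205392   0.1601756   87.        ]
t 1.1 tip in rest [-511.1 -445.7  222.2] tool x,y deg [100.25  10.25] zax [-0.     0.001 -1.   ] F -0.2 -0.7 0.6 w 11.088007054017243
need tool shift mm [442.  513.4  72.6]
```

Emit:
send_rows([
  [0.03, 0.035, 0, 0.005, -1],
  [0.03, 0.035, 0, 0, -1],
  [0.03, 0.035, 0, 0, -1],
  [0.03, 0.035, 0, 0, -1],
  [0.03, 0.035, 0, 0, -1],
])

```text
t: 1.6
ee_pos: [340.9, -415.5, 302.5]
orientation: [-2.028, -2.399, -0.0]
ft_force: [0.8, -0.5, -0.0]
width: 0.5
```

Emit:
send_rows([
  [0.03, 0.035, 0, 0, -1],
  [0.03, 0.035, 0, 0, -1],
  [0.03, 0.035, 0, 0, -1],
  [0.03, 0.035, 0, 0, -1],
  [0.03, 0.035, 0, 0, -1],
])

```text
t: 2.1
ee_pos: [488.5, -238.3, 302.5]
orientation: [-2.027, -2.4, 0.0]
ft_force: [1.2, -0.9, 0.4]
width: 0.5
```

Emit:
send_rows([
  [0.03, 0.035, 0, 0, -1],
  [0.03, 0.035, 0, 0, -1],
  [0.03, 0.035, 0, 0, -1],
  [0.03, 0.035, 0.01, 0, -1],
  [0.02, 0.025, 0.02, 0, -1],
])

```text
t: 2.6
ee_pos: [629.2, -72.0, 273.6]
orientation: [2.024, 2.399, 0.003]
ft_force: [1.3, -0.6, -0.2]
width: 0.8
```

Run:
```python
from h import *
from workcell import get_image
go([5,-1,57])
for n in ("scene","top"):
    d=get_image(n); np.savez(n+"1.npz",**d); c=d["color"]
    cv2.imwrite(f"pics/{n}1.png",cv2.resize(c[60:260,180:440],None,fx=3,fy=3,interpolation=cv2.INTER_CUBIC))
```

```text
t 2.6 tip in rest [  9.2  -6.8 193.6] tool x,y deg [99.71  9.71] zax [ 0.003 -0.    -1.   ] F 1.2 -0.8 -0.2 w 0.7530326295564641
need tool shift mm [  5.9  -4.7 136.5]
```

View pics/scene1.png

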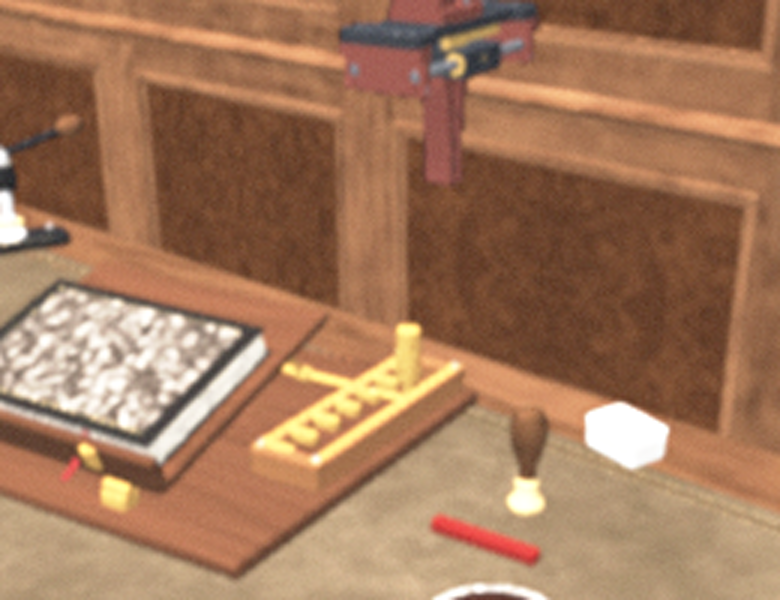

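The scene view shows the closed finger hanging above and just behind the stud (about (408,350) in the crop), with the small things untouched. Before lowering I'll check the wall distance and the finger's width.

Run:
```python
from h import *
s=load("scene1");P=cloud(s)
def q(u,v): return P[int(v/3+60),int(u/3+180)]
for uv in [(560,300),(380,250),(600,115),(700,420),(530,210),(500,390)]: print("wall",uv,q(*uv).round(0))
for v in (110,130,150,165,175):
    row=[(u,rest(q(u,v)).round(0)) for u in range(415,475,6)]
    ok=[r for u,r in row if r[0]<100]
    print(v,[list(map(int,r)) for r in ok])
```

```text
wall (560, 300) [1557.  452. -286.]
wall (380, 250) [1540.  843. -278.]
wall (600, 115) [1500.  355.   44.]
wall (700, 420) [1551.  171. -416.]
wall (530, 210) [1561.  523. -147.]
wall (500, 390) [698. -81.  -0.]
110 [[-5, -2, 252], [-5, -7, 252], [-5, -13, 253], [-6, -18, 254], [1, -19, 253], [10, -19, 251], [18, -19, 250]]
130 [[-2, -1, 236], [-1, -5, 236], [-2, -11, 237], [-2, -16, 237], [2, -19, 237], [11, -19, 235], [17, -20, 234]]
150 [[3, 2, 218], [-1, -5, 220], [-1, -11, 221], [1, -14, 221], [3, -18, 221], [12, -18, 219]]
165 [[2, 2, 207], [1, -4, 208], [4, -8, 208], [0, -15, 210], [2, -19, 210], [10, -20, 208]]
175 [[0, 0, 201], [2, -4, 201], [1, -10, 202], [1, -15, 203], [2, -19, 203], [11, -19, 201]]
```

The wall is about 1.5 m away, so it's clear. The finger's half width is about 8–10 mm near the tip. I'll lower it behind the stud.

Emit:
send_rows([
  [0.006, -0.002, 0.03, 0, -1],
  [0, 0, 0.03, 0, -1],
  [0, 0, 0.03, 0, -1],
  [0, 0, 0.026, 0, -1],
  [0, 0, 0.01, 0, -1],
])

```text
t: 3.2
ee_pos: [622.0, -69.4, 144.2]
orientation: [-2.025, -2.397, 0.004]
ft_force: [-0.4, -0.1, -0.8]
width: 0.6
```

Emit:
send_rows([
  [0, 0, 0, 0, -1],
  [0, 0, 0, 0, -1],
])

```text
t: 3.4
ee_pos: [624.4, -69.3, 147.7]
orientation: [2.027, 2.399, 0.001]
ft_force: [0.5, 0.1, 0.9]
width: 0.5
```

Run:
```python
from h import *
go([-10,0,57])
```

```text
t 3.4 tip in rest [ 4.7 -3.3 67.7] tool x,y deg [99.61  9.61] zax [ 0.001 -0.    -1.   ] F 0.5 0.1 0.9 w 0.47565049938235937
need tool shift mm [  3.2 -14.7  10.7]
```

Emit:
send_rows([
  [0.003, 0, 0.01, -0.005, -1],
  [0, -0.006, 0, 0, -1],
  [0, -0.004, 0, 0, -1],
  [0, -0.004, 0, 0, -1],
  [0, 0, 0, 0, -1],
])

```text
t: 3.9
ee_pos: [609.1, -68.4, 137.0]
orientation: [-2.021, -2.405, 0.0]
ft_force: [0.1, 0.5, -0.2]
width: 0.5
```

Emit:
send_rows([
  [0, -0.004, 0, 0, -1],
  [0, -0.004, 0, 0, -1],
  [0, -0.004, 0, 0, -1],
  [0, -0.004, 0, 0, -1],
  [0, 0, 0, 0, -1],
])

```text
t: 4.4
ee_pos: [593.4, -71.2, 136.8]
orientation: [-2.021, -2.405, 0.0]
ft_force: [1.4, 0.4, 1.4]
width: 0.5
```

```bash
cat > look.py <<'E'
from h import *
from workcell import get_image
import sys
k=sys.argv[1]
go([-52,0,57])
for n,(a,b) in (("scene",(270,380)),("top",(240,320))):
    d=get_image(n); np.savez(n+k+".npz",**d); c=d["color"]
    y0=130 if n=="top" else 140
    cv2.imwrite(f"pics/{n}{k}.png",cv2.resize(c[y0:y0+100,a-20:b+20],None,fx=5,fy=5,interpolation=cv2.INTER_CUBIC))
    print(n,"crop origin",a-20,y0,"scale5")
E
python3 look.py 2
```

```text
t 4.4 tip in rest [-26.2   0.2  56.8] tool x,y deg [99.91  9.91] zax [-0. -0. -1.] F 1.5 0.1 1.4 w 0.47993263633352834
need tool shift mm [ -0.2 -25.8  -0.2]
scene crop origin 250 140 scale5
top crop origin 220 130 scale5
```

View pics/scene2.png

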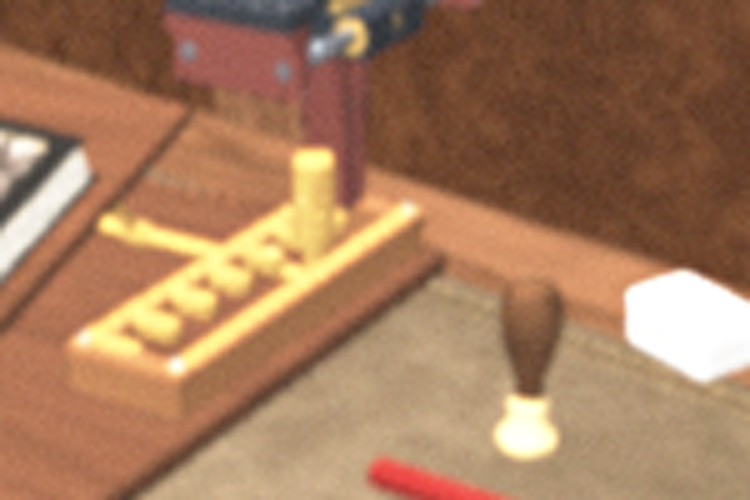

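View pics/top2.png

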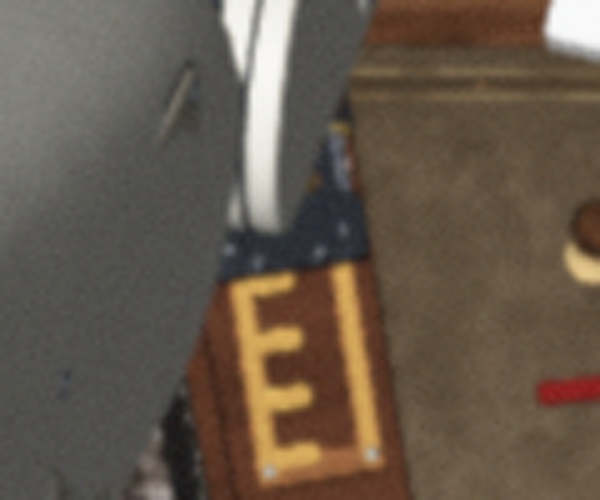

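The scene view shows the stud (top at crop (313,155)) moved forward ahead of the finger, upright in the channel. The top view of it is blocked by the gripper. I'll work out the new run from the scene view with a colour mask.

```bash
cat >> h.py <<'E'
def studscene(k):
    d=load("scene"+k); hsv=cv2.cvtColor(d["color"],cv2.COLOR_BGR2HSV)
    m=cv2.inRange(hsv,(18,90,120),(35,255,255)); m[:, :285]=0; m[:,335:]=0; m[:160]=0; m[260:]=0
    rows=[(v,np.flatnonzero(m[v])) for v in range(160,215)]
    rows=[(v,x) for v,x in rows if len(x)>=4]
    v0=rows[0][0]; w=[(v,x.min(),x.max()) for v,x in rows[:10]]
    # axis line of stud, head centre z=65 : centre column in rows v0+3..v0+8
    uc=np.mean([(a+b)/2 for v,a,b in w[2:8]])
    # intersect column ray with channel y=0: solve on top centre
    c,r=ray(d,[[uc,v0+5]]); r=r[0]
    # vertical plane through channel line rest y=0
    s=-((c[:2]-O)@L)/(r[:2]@L); p=c+s*r
    print(k,"v0",v0,"uc",uc.round(2),"rest",rest(p).round(1)); return w
E
python3 - <<'E'
from h import *
for k in "012": print(studscene(k)[:9])
E
```

```text
0 v0 168 uc 316.0 rest [-27.   -0.   76.3]
[(168, np.int64(313), np.int64(319)), (169, np.int64(313), np.int64(319)), (170, np.int64(313), np.int64(319)), (171, np.int64(313), np.int64(319)), (172, np.int64(313), np.int64(319)), (173, np.int64(313), np.int64(319)), (174, np.int64(313), np.int64(319)), (175, np.int64(313), np.int64(319)), (176, np.int64(312), np.int64(319))]
1 v0 168 uc 315.42 rest [-29.6   0.   77.2]
[(168, np.int64(313), np.int64(318)), (169, np.int64(312), np.int64(319)), (170, np.int64(312), np.int64(319)), (171, np.int64(312), np.int64(319)), (172, np.int64(312), np.int64(319)), (173, np.int64(312), np.int64(319)), (174, np.int64(312), np.int64(318)), (175, np.int64(312), np.int64(319)), (176, np.int64(312), np.int64(318))]
2 v0 170 uc 311.92 rest [-45.    0.   77.5]
[(170, np.int64(309), np.int64(315)), (171, np.int64(309), np.int64(315)), (172, np.int64(308), np.int64(315)), (173, np.int64(309), np.int64(315)), (174, np.int64(309), np.int64(315)), (175, np.int64(309), np.int64(315)), (176, np.int64(309), np.int64(315)), (177, np.int64(309), np.int64(315)), (178, np.int64(309), np.int64(315))]
```

The stud is at about -45 and the finger at -26, an offset of about 19 mm, which fits the sizes. The third gap at -72 puts the finger at about -53, so I need 27 mm more.

Emit:
send_rows([
  [0, -0.005, 0, 0, -1],
  [0, -0.005, 0, 0, -1],
  [0, -0.005, 0, 0, -1],
  [0, -0.005, 0, 0, -1],
  [0, 0, 0, 0, -1],
])

```text
t: 5.0
ee_pos: [573.1, -74.6, 136.6]
orientation: [-2.021, -2.404, 0.001]
ft_force: [-0.5, 0.0, 0.3]
width: 0.4
```

```bash
python3 look.py 3; python3 -c "
from h import *
studscene('3')"
```

```text
t 5.0 tip in rest [-46.9   0.4  56.6] tool x,y deg [99.91  9.91] zax [-0.001  0.    -1.   ] F -0.5 0.1 0.3 w 0.3919479670964863
need tool shift mm [-0.4 -5.1 -0.4]
scene crop origin 250 140 scale5
top crop origin 220 130 scale5
3 v0 173 uc 307.08 rest [-65.5   0.   77.4]
```

View pics/scene3.png

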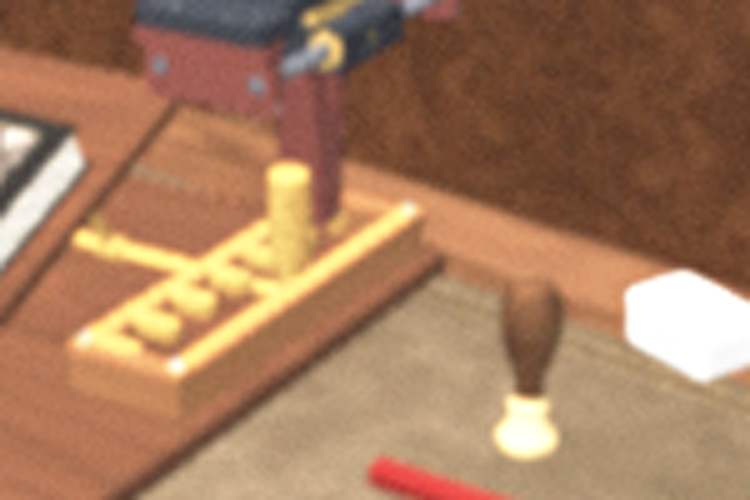

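The scene view shows the stud head at crop (290,172), at a run of 65.5 mm and still in the channel. It needs 6.5 mm more. After that I'll back off and check from above.

Emit:
send_rows([
  [0, -0.003, 0, 0, -1],
  [0, -0.003, 0, 0, -1],
  [0, 0, 0, 0, -1],
  [0, 0, 0, 0, -1],
])

```text
t: 5.5
ee_pos: [568.0, -75.5, 136.6]
orientation: [-2.021, -2.405, 0.001]
ft_force: [1.0, 1.0, -0.0]
width: 0.2
```

```bash
python3 look.py 4; python3 -c "
from h import *
studscene('4')"
```

```text
t 5.5 tip in rest [-52.1   0.4  56.6] tool x,y deg [99.91  9.91] zax [-0.001  0.    -1.   ] F 1.1 0.9 -0.0 w 0.19443343084761588
need tool shift mm [-0.4  0.1 -0.4]
scene crop origin 250 140 scale5
top crop origin 220 130 scale5
4 v0 174 uc 307.58 rest [-63.5  -0.   74.2]
```

```bash
python3 -c "
from h import *
for k in '234': print(studscene(k))"
```

```text
2 v0 170 uc 311.92 rest [-45.    0.   77.5]
[(170, np.int64(309), np.int64(315)), (171, np.int64(309), np.int64(315)), (172, np.int64(308), np.int64(315)), (173, np.int64(309), np.int64(315)), (174, np.int64(309), np.int64(315)), (175, np.int64(309), np.int64(315)), (176, np.int64(309), np.int64(315)), (177, np.int64(309), np.int64(315)), (178, np.int64(309), np.int64(315)), (179, np.int64(309), np.int64(315))]
3 v0 173 uc 307.08 rest [-65.5   0.   77.4]
[(173, np.int64(304), np.int64(310)), (174, np.int64(304), np.int64(311)), (175, np.int64(304), np.int64(311)), (176, np.int64(304), np.int64(310)), (177, np.int64(304), np.int64(310)), (178, np.int64(304), np.int64(310)), (179, np.int64(304), np.int64(310)), (180, np.int64(304), np.int64(310)), (181, np.int64(304), np.int64(329)), (182, np.int64(304), np.int64(329))]
4 v0 174 uc 307.58 rest [-63.5  -0.   74.2]
[(174, np.int64(303), np.int64(309)), (175, np.int64(302), np.int64(309)), (176, np.int64(302), np.int64(309)), (177, np.int64(303), np.int64(309)), (178, np.int64(303), np.int64(309)), (179, np.int64(303), np.int64(309)), (180, np.int64(303), np.int64(309)), (181, np.int64(303), np.int64(329)), (182, np.int64(303), np.int64(329)), (183, np.int64(303), np.int64(331))]
```

View pics/scene4.png

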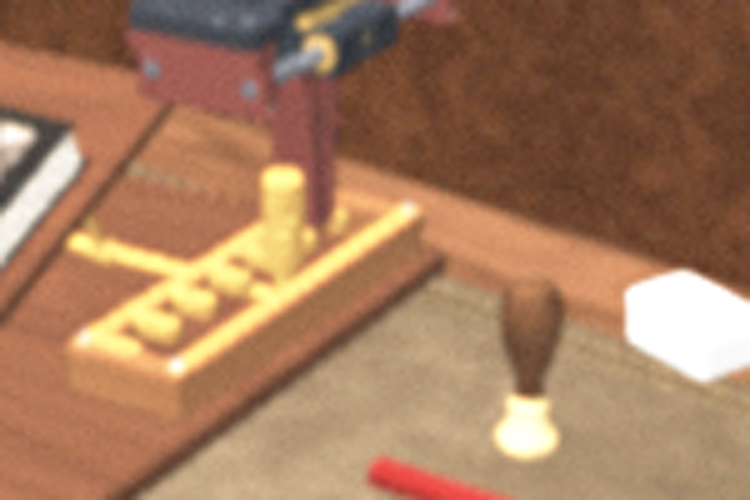

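View pics/top4.png

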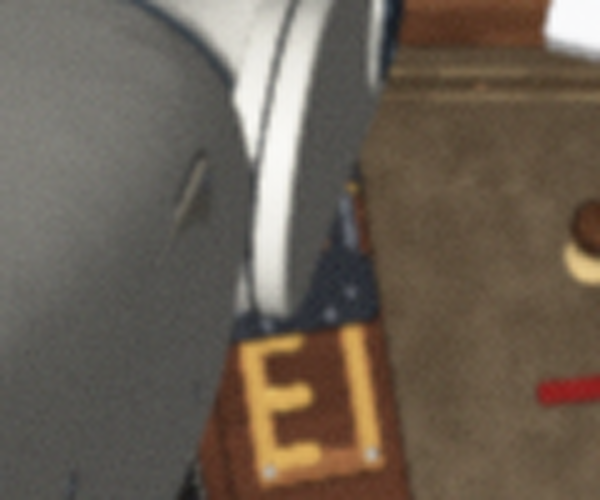

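In the scene view, taking only rows clear of the wall behind, the stud head's centre column is 305.8, which gives a run of about 70.8 mm. Adding the 18.8 mm offset to the finger position gives 70.9 mm, so the stud is opposite the third gap (72 ± 4). I'll back off and go round to the stud's right side.

Emit:
send_rows([
  [0, 0.007, 0, 0, -1],
  [0, 0.007, 0, 0, -1],
  [-0.016, 0, 0, 0, -1],
  [-0.017, 0, 0, 0, -1],
  [0, 0, 0, 0, -1],
])

```text
t: 6.1
ee_pos: [588.3, -108.1, 136.7]
orientation: [2.023, 2.402, 0.0]
ft_force: [0.8, -0.5, 0.1]
width: 0.7
```

Emit:
send_rows([
  [0, -0.015, 0, 0, -1],
  [0, -0.015, 0, 0, -1],
  [0, -0.003, 0, 0, -1],
  [0, 0, 0, 0, -1],
  [0, 0, 0, 0, -1],
])

```text
t: 6.6
ee_pos: [556.0, -111.5, 136.9]
orientation: [2.021, 2.404, 0.001]
ft_force: [0.0, 0.3, -0.4]
width: 0.9
```

```bash
python3 look.py 5
python3 - <<'E'
from h import *
print(studscene('5'))
d=load("scene5"); print("gap3",((proj(d,np.r_[O-72*F,42])-[250,140])*5).round(0), "head top exp",((proj(d,np.r_[O-72*F,87])-[250,140])*5).round(0))
for i in (2,3): print("tooth",i+1,((proj(d,np.r_[O+(-2-28*i)*F+8*L,42])-[250,140])*5).round(0))
E
```

```text
t 6.6 tip in rest [-70.  -33.   56.9] tool x,y deg [99.89  9.89] zax [ 0.001 -0.    -1.   ] F 0.1 0.3 -0.4 w 0.8825705117590177
need tool shift mm [33.  18.  -0.1]
scene crop origin 250 140 scale5
top crop origin 220 130 scale5
5 v0 173 uc 306.67 rest [-67.3  -0.   78. ]
[(173, np.int64(304), np.int64(308)), (174, np.int64(303), np.int64(309)), (175, np.int64(302), np.int64(310)), (176, np.int64(302), np.int64(310)), (177, np.int64(303), np.int64(309)), (178, np.int64(303), np.int64(311)), (179, np.int64(303), np.int64(312)), (180, np.int64(303), np.int64(312)), (181, np.int64(303), np.int64(329)), (182, np.int64(303), np.int64(329))]
gap3 [[279. 266.]] head top exp [[277. 175.]]
tooth 3 [[280. 251.]]
tooth 4 [[247. 273.]]
```

View pics/scene5.png

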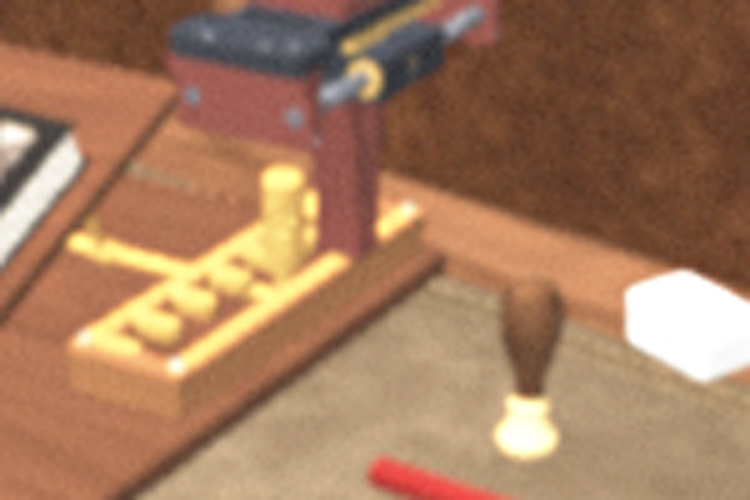

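The scene view shows the finger on the stud's right side. The stud's top is at crop (282,175), against about (279,175) expected for dead centre, so it's within about 2 mm. Now the sideways push in small steps.

Emit:
send_rows([
  [0.006, -0.001, 0, 0, -1],
  [0.005, 0, 0, 0, -1],
  [0.003, 0, 0, 0, -1],
  [0.003, 0, 0, 0, -1],
  [0, 0, 0, 0, -1],
])

```text
t: 7.2
ee_pos: [551.3, -94.3, 136.6]
orientation: [-2.021, -2.405, -0.0]
ft_force: [0.1, 0.4, 0.7]
width: 0.4
```

Emit:
send_rows([
  [0.003, 0, 0, 0, -1],
  [0.003, 0, 0, 0, -1],
  [0, 0, 0, 0, -1],
])

```text
t: 7.5
ee_pos: [550.3, -88.5, 136.7]
orientation: [2.021, 2.405, 0.0]
ft_force: [0.7, -1.5, -0.8]
width: 0.0
```

```bash
python3 look.py 6
```

```text
t 7.5 tip in rest [-71.6  -9.4  56.7] tool x,y deg [99.92  9.92] zax [ 0.  0. -1.] F 0.4 -1.6 -0.8 w 0.021361219918542593
need tool shift mm [ 9.4 19.6 -0.3]
scene crop origin 250 140 scale5
top crop origin 220 130 scale5
```

View pics/scene6.png

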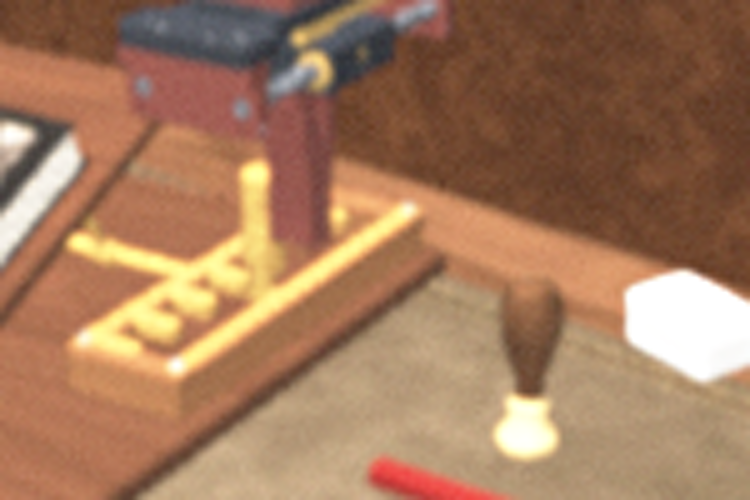

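The stud (crop (255,170)) has gone sideways about 10 mm into the gap with low force. I'll keep going until it stops.

Emit:
send_rows([
  [0.003, 0, 0, 0, -1],
  [0.003, 0, 0, 0, -1],
  [0, 0, 0, 0, -1],
])

```text
t: 7.9
ee_pos: [549.3, -82.5, 136.7]
orientation: [-2.021, -2.405, -0.0]
ft_force: [-0.3, -0.8, -0.7]
width: 0.2
```

Emit:
send_rows([
  [0.002, 0, 0, 0, -1],
  [0, 0, 0, 0, -1],
])

```text
t: 8.1
ee_pos: [549.1, -81.4, 136.8]
orientation: [2.02, 2.405, -0.001]
ft_force: [-0.4, -5.8, -0.3]
width: 0.5
```

```bash
python3 -c "
from h import *
st()"
```

```text
t 8.1 tip in rest [-71.6  -2.3  56.8] tool x,y deg [99.95  9.95] zax [ 0.001 -0.001 -1.   ] F -1.4 -5.7 -0.3 w 0.48783835968221706
```

Force is rising at the expected place. I'll nudge a little more to confirm the stop.

Emit:
send_rows([
  [0.001, 0, 0, 0, -1],
  [0, 0, 0, 0, -1],
])

```text
t: 8.3
ee_pos: [549.0, -81.1, 136.8]
orientation: [2.019, 2.404, -0.001]
ft_force: [-0.4, -10.4, -1.0]
width: 0.3
```

Emit:
send_rows([
  [0.001, 0, 0, 0, -1],
  [0, 0, 0, 0, -1],
])

```text
t: 8.5
ee_pos: [549.1, -80.8, 136.8]
orientation: [2.018, 2.404, -0.002]
ft_force: [0.6, -14.6, -2.6]
width: 0.2
```

It's a hard stop: the force climbs to 14.6 N while the tip barely moves, so the stud is home. I'll retreat to the right, then up, then clear of the cameras.

Emit:
send_rows([
  [-0.006, 0, 0, 0, -1],
  [-0.01, 0, 0, 0, -1],
  [-0.014, 0, 0, 0, -1],
  [0, 0, -0.03, 0, -1],
  [0, 0, -0.04, 0, -1],
])

```text
t: 9.0
ee_pos: [552.7, -109.2, 205.6]
orientation: [-2.02, -2.401, 0.003]
ft_force: [0.6, 0.3, 0.6]
width: 0.2
```

Emit:
send_rows([
  [0, 0, -0.045, 0, -1],
  [0, 0, -0.045, 0, -1],
  [-0.04, 0, -0.02, 0, -1],
  [-0.048, 0, 0, 0, -1],
  [-0.048, 0, 0, 0, -1],
])

```text
t: 9.5
ee_pos: [577.7, -244.4, 318.4]
orientation: [2.018, 2.404, 0.002]
ft_force: [0.9, 0.3, -0.2]
width: 0.4
```

Emit:
send_rows([
  [-0.048, 0, 0, 0, -1],
  [-0.048, 0, 0, 0, -1],
  [-0.04, 0, 0, 0, -1],
  [0, 0, 0, 0, -1],
  [0, 0, 0, 0, -1],
])

```text
t: 10.0
ee_pos: [599.9, -377.5, 316.0]
orientation: [-2.023, -2.402, -0.001]
ft_force: [0.4, 1.9, -0.8]
width: 0.6
```

```bash
python3 look.py 7
python3 - <<'E'
from h import *
for n in("top","scene"):
    cv2.imwrite(f"pics/{n}7f.png",load(n+"7")["color"])
E
```

```text
t 10.0 tip in rest [ -72.8 -302.5  236. ] tool x,y deg [99.8  9.8] zax [-0.001  0.001 -1.   ] F 0.7 1.8 -0.8 w 0.577079231887148
need tool shift mm [302.4  20.1 179.3]
scene crop origin 250 140 scale5
top crop origin 220 130 scale5
```

View pics/scene7f.png

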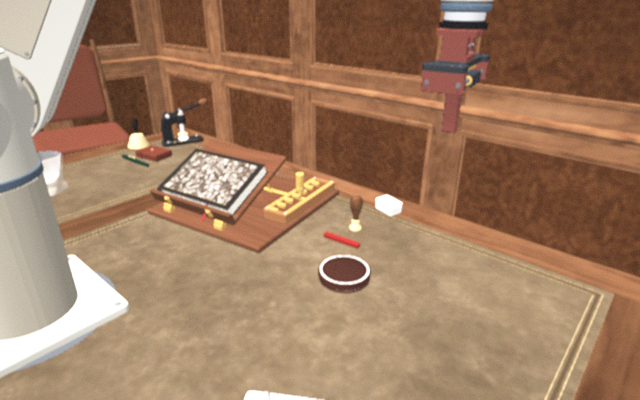

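View pics/top7f.png

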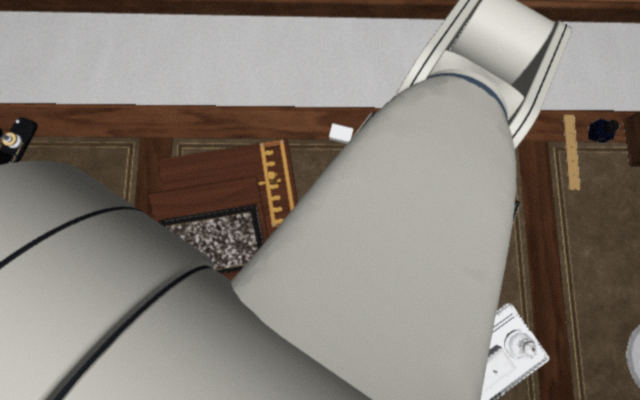

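View pics/top7.png

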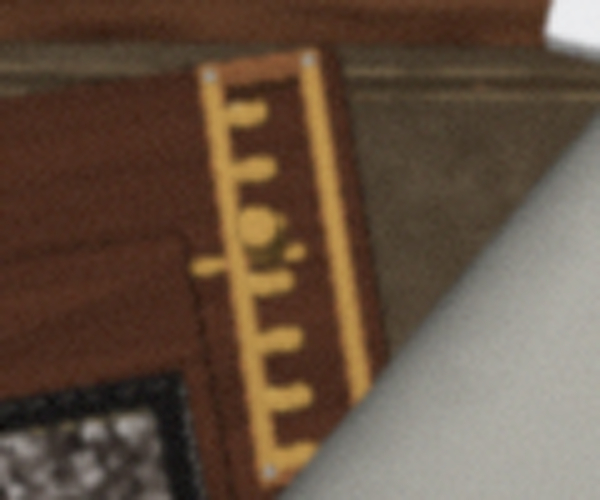

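The top view shows the stud head at crop (258,228) against the comb, with the small items in place. I'll compute the final run and shift, the panel height, and whether the loose things have moved.

Run:
```python
from h import *
t=load("top7");print("stud rest",rest(onz(t,[[(258+.5)/5+220-.5,(228+.5)/5+130-.5]],87)[0]).round(1))
hsv=cv2.cvtColor(t["color"],cv2.COLOR_BGR2HSV)
s0,s=load("scene0"),load("scene7")
for k,d in (("0",s0),("7",s)):
    P=cloud(d);Q=P.reshape(-1,3); r=np.c_[(Q[:,:2]-O)@F,(Q[:,:2]-O)@L,Q[:,2]]
    m=(r[:,1]>50)&(r[:,1]<275)&(r[:,0]>-260)&(r[:,0]<-40)&(r[:,2]>0)&(d["z_map"].ravel()>0)
    print(k,"panel/book max z",np.percentile(r[m,2],99.5).round(1))
    st=(abs(r[:,1]-9)<20)&(r[:,2]>60)&(r[:,2]<90)&(r[:,0]>-130)&(r[:,0]<20); print("stud pts med",np.median(r[st],0).round(1),st.sum())
df=cv2.absdiff(s0["color"],s["color"])[185:310,318:420].max(2); print("diff loose area px>40:",(df>40).sum())
cv2.imwrite("pics/d.png",np.hstack([cv2.resize(x["color"][170:300,310:410],None,fx=3.9,fy=3.9) for x in (s0,s)]))
cv2.imwrite("pics/sz7.png",cv2.resize(s["color"][140:260,140:350],None,fx=3.8,fy=3.8,interpolation=cv2.INTER_CUBIC))
```

```text
stud rest [-71.3  17.6  87. ]
0 panel/book max z 109.6
stud pts med [-36.2  -4.1  75.4] 100
7 panel/book max z 124.2
stud pts med [-77.2  12.8  75.6] 103
diff loose area px>40: 2602
```

View pics/d.png

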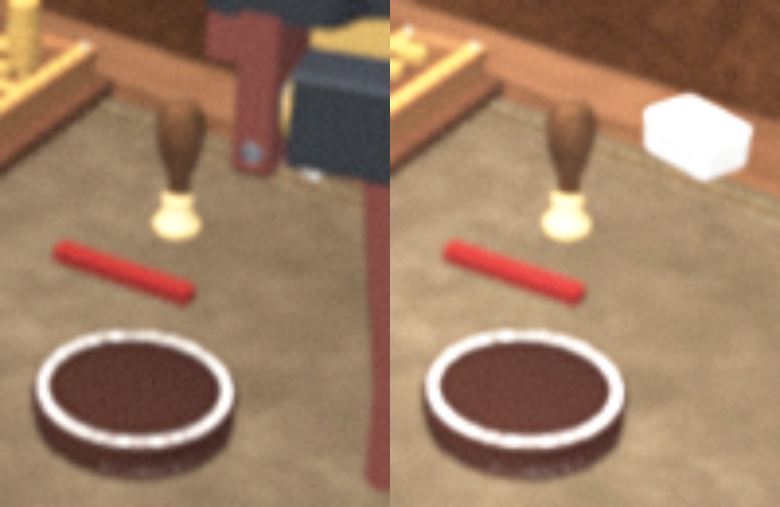

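View pics/sz7.png

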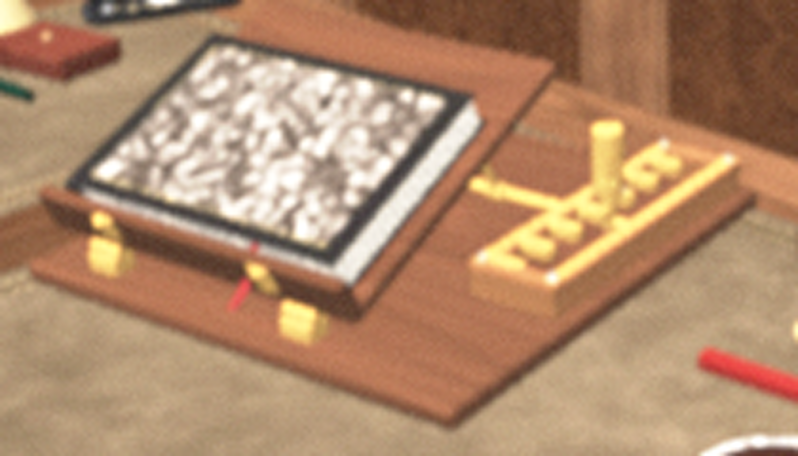

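The seal, wax and coasters are where they were, and the box matches its earlier view from above. The panel has risen, and the stud is home at run 71, shift 17.6. Handing in.

```bash
python3 -c "
from workcell import ctrl
print(ctrl.close_job())"
```

```text
the job is handed in; nothing more can be done
None
```

The stud is home in the third gap from the back, and I've handed the job in after about 10 s of the 40 s allowed.

With the fingers shut, I pushed the stud forward from a run of about 29 mm to about 71 mm. I then went round to its right side and pushed it sideways until it stopped. At the stop the force rose to about 15 N while the fingertip barely moved.

**Last checks:**
- **Stud:** the top camera puts it at x = -71.3 mm and a shift of 17.6 mm, between teeth 3 and 4. The targets are -72 and 18 mm, and the calibration is good to about 2 mm.
- **Panel:** its top rose from about 110 to 124 mm.
- **Loose things:** the seal, wax stick and coasters look unmoved between the before and after scene views. The stamp box was mostly hidden in the first scene view, but it sits in the same spot from above.
- **Robot:** the arm was clear of everything at the end.

**Readings that disagreed:**
- **Scene-view run:** one reading during the push gave 63.5 mm because the finger and background spoiled the colour mask. The clean rows gave about 71 mm.
- **Loose-item pixel comparison:** it flagged many changed pixels. The gripper covers part of that area in the first picture, so I compared the views by eye instead.

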